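Snap the spare fuse-link into the bench supply's fuse holder

TASK

Pick up the long spare fuse-link from the bench, lay it lengthwise between the two spring clips of the empty fuse holder and press it gently straight down until it snaps past both clips and sits level and fully home on its seat, then let go. How deep the seat lies is not known, so stop pushing as soon as you feel it home: leaning on it hard cracks the holder. Leave the short fuse, the bottle, the screwdriver and the meter alone.

Things in the scene. Friction and masses are not known exactly. Their poses are not given: they have to be found in the camera images.
- fuse_mid (a point): Long spare fuse-link: square white ceramic bar with metal end caps, 90 mm long (x), 24 wide (y), 24 high (z), 0.1 to 0.16 kg, lying flat. The point is its centre, 12 mm above its underside. Caps chamfered above and below: 90 mm long within 3 mm of mid-height, tapering to 76 mm at the top and bottom faces. Same when turned end for end.
- short_fuse_mid (a point): A shorter fuse-link of the same make, 60 x 20 x 20 mm, that does not fit the holder; the point is its centre, x along its length. Leave it.
- unit: Fuse holder: flat case 190 (x) x 100 (y) mm fixed to the bench, white with a blue top 23.5 mm up; origin under its centre. On it two grey posts and, outside them, two upright steel spring clips, all at most 30 mm wide in y; nothing stands within 26 mm of the middle in x: room for fingers. It cracks if the fuse is pushed down with over 30 N or the gripper pushes on it with over 20 N.
- way (a point): Midway between the clips, 48 mm above the bench; x along the fuse's length when fitted, y across, z up. Posts and clips are height-adjustable: the rigid seat (post tops, 27 to 38 mm either side, under the fuse's ends) lies an unmeasured 0 to 36 mm above this point; a fitted fuse's centre is 12 mm above the seat. Pushing it in takes 9 to 15 N, then it snaps down.
- clip_a (a joint): Clip at the holder's +x end, outward travel in m: 0 at rest, 0.0052 as the fuse's widest part passes, about 0.0015 with a fuse fitted dead centre; 800 N/m, 1.8 N preload. Bears a polished 5 mm roller, at rest 42 mm from the middle and 21 mm above the seat, under a lip flared outward to 50 mm from the middle, 33 mm above the seat.
- clip_b (a joint): The same for the clip at the holder's -x end.
- wash_bottle: White plastic bottle with blue cap, 60 mm diameter, 130 mm tall, standing; origin at its foot. Leave it.
- driver: Screwdriver 150 mm long with a yellow handle, lying on the bench, origin at the middle of its underside. Leave it.
- meter: Grey handheld meter lying on the bench, 75 x 130 x 34 mm, origin under its centre. Leave it.
Not all that is in view belongs to the job. Leave any purple look-alike of the part that bears fuse_mid alone.

How it is judged:
By the outcome, as a careful person would: the job done as asked, in the order asked, and still so for the second after the job is handed in, with the robot touching nothing.
It also fails if it takes over 45 s, if anything falls off the work surface, if the arm or the gripper's body presses on something with over 40 N, if the wrist force passes 120 N, or if a joint passes its speed limit or range.

ROBOT

A 6-joint arm with a two-finger parallel gripper is mounted at the origin on the work surface. World frame = base frame: x ahead of the robot, y to its left, z up, the work surface at z = 0. Lengths are in m, angles in degrees, forces in N, time in s.
With the tool pointing down it reaches from about 0.4 to 0.825 m from the base axis. Payload 7 kg.
Tool frame: the origin (TCP) lies between the finger pads; the fingertips stand 14 mm ahead of it and the grasp point (between the pads) lies 5 mm behind it (r.tips_ahead is the distance from the TCP to the fingertips, in m); z points along the fingers, y is the direction in which the jaws open and shut (so a half turn about z gives the same grasp; the last joint's range is limited). The gripper opens to 88 mm and grips with 3 to 60 N. Pads are 19 mm wide; open, the fingers measure 130 mm over their backs; the gripper's body (78 mm by 193 mm) begins 47 mm behind the grasp point.
Start: joints at [90.934, 20.546, 0.682, 0, -70.136, -16.507], TCP at [0.181, 0.65, 0.241] pointing down, gripper open.
Joint ranges: [-176.03, 176.03], [-82.01, 121.73], [-58.28, 71.71], [-173.87, 95.51], [-174.79, -0.11], [-173.66, 173.66]. Speed limits (degrees/s): [136.94, 136.94, 172.46, 180, 180, 180].

INTERFACE

Orientations are given as [roll, pitch, yaw] about the fixed x, y, z axes, in that order (R = Rz(yaw) Ry(pitch) Rx(roll)).
In Python, from plant import r gives the robot as it stands.
- The arm moves only by the tool apply_moves, never from a script. Its arguments are lists of equal length, an entry for each row: "slide": the shift along the tool's x, y, z as a fraction of full scale, a list of three; "turn": the turn, a rotation vector about the tool's x, y, z as a fraction of full scale, a list of three; "jaw": the closure, from 0 (fully open) to 1 (shut). In form: {"slide": [[dx, dy, dz], ...], "turn": [[wx, wy, wz], ...], "jaw": [jaw, ...]}. A call has 1 to 8 rows; each row shifts and turns the commanded pose from where the row before left it, along the tool's axes as they then stand; what a row does not reach is not made up. Full scale, the value 1, is 0.1 m for a shift and 1.5 rad for a turn. A row lasts 1/10 s, in which the tool goes at most 50 mm and 8.59 degrees, less where a joint would pass 70% of its speed; a pose out of reach is approached as far as the arm can. A call with a number of a shift or a turn outside -1 to 1 is refused whole. A call with a gripper value outside its range is refused whole. The fingers move at their own pace and stop on an object; "newtons" is the grip in N (left out, the last holds). Time passes only in rows, so rows that do not move let the fingers close. It gives the time, the measured TCP pose, the force and the opening at its end, in the units of the state.
- r.get_state(): the state, without advancing time (a new reading comes with each control period).
- r.capture(name): name is "side" or "top" or "wrist"; returns a dict with "pixels" (400x640x3 uint8, blue, green, red), "depth" (400x640 float32, m along the optical axis (not along the pixel's ray), 0 where there is no reading), "fx", "fy", "cx", "cy" (pixels), "rvec" (rotation vector, rad) and "tvec" (3), from world to camera coordinates, as OpenCV has them. Camera axes: x right, y down, z forward; pixel columns grow to the right and rows downward; lengths in m; the calibration is good to about 2 mm. The wrist camera is an equidistant fisheye: a pixel r from the principal point sees the ray r / f radians off the axis. A picture is of the moment at which its call begins.
- r.close_job(): hands the job in, once; it reports no verdict.
The state is a dict: "time_s": time; "joints": joint angles; "qd": joint speeds; "joint_torque": joint torques, N m; "tcp_pos": TCP position; "eef_rot": TCP orientation; "contact_force": force on the tool from outside, world axes, zero at the start; "moment": the same for the moment, N m; "gripper_width": finger opening in m.
Only numpy, scipy, OpenCV 4.12 (cv2) and the standard library are available. Lean on these libraries where they do the work, as an engineer would, in place of code of your own. Each camera call takes 0.05 s, during which the arm holds its last target.

## Working session

There is one attempt and no reset: what is moved stays moved. The work goes in short steps, Python scripts to look and compute and a tool call to move; the robot and the scene stay as the last step left them, time stands still between calls to the robot, and variables do not carry over. Pictures are saved under pics/ and viewed, and the job is handed in when it is done.

Besides the shell and the picture viewer there is one more tool, called after "Call:" as a command line: name --argument value ..., lists and objects as JSON in quotes. apply_moves: Moves the arm, as the interface text tells. Shift numbers are shares of 0.1 m and turn numbers shares of 1.5 rad, none past 1 either way. Its arguments: {"type":"object","properties":{"slide":{"type":"array"},"turn":{"type":"array"},"jaw":{"type":"array"},"newtons":{"type":"number"}},"required":["slide","turn","jaw"]}

```bash
ls; mkdir -p pics
cat > h.py <<'E'
import numpy as np, cv2, pickle
from plant import r
def cap(n,tag):
    c=r.capture(n); pickle.dump(c,open(f'pics/{tag}.pkl','wb')); cv2.imwrite(f'pics/{tag}.png',c['pixels']); return c
def load(tag): return pickle.load(open(f'pics/{tag}.pkl','rb'))
def cam(c):
    R=cv2.Rodrigues(np.array(c['rvec'],float))[0]; t=np.array(c['tvec'],float).ravel(); return R,t
def ray(c,u,v,fish=False):
    R,t=cam(c); x=(u-c['cx'])/c['fx']; y=(v-c['cy'])/c['fy']
    if fish:
        th=np.hypot(x,y); s=np.sinc(th/np.pi); d=np.array([x*s,y*s,np.cos(th)])
    else: d=np.array([x,y,1.])
    return -R.T@t, R.T@d
def onz(c,u,v,z,fish=False):
    o,d=ray(c,u,v,fish); return o+d*(z-o[2])/d[2]
def dep(c,u,v):
    o,d=ray(c,u,v); return o+d*c['depth'][int(v),int(u)]
E
python3 - <<'E'
from h import *
s=r.get_state(); print(s)
for n in ['side','top','wrist']:
    c=cap(n,n+'0'); R,t=cam(c); print(n,c['fx'],c['cx'],c['cy'],-R.T@t,R[2])
E
```

```text
pics
{'time_s': 0.0, 'joints': array([ 9.09340414e+01,  2.05927772e+01,  6.33450619e-01, -1.88143166e-02,
       -7.01360862e+01, -1.65047937e+01]), 'qd': array([-0.01595113,  0.0008038 ,  0.05233106, -0.09159597,  0.04152061,
        0.02066422]), 'joint_torque': array([-1.53086468e-03, -5.82713270e+01,  2.93062896e+01,  6.99726686e+00,
        6.84000668e-03, -1.57679519e-04]), 'tcp_pos': array([0.18111961, 0.64976201, 0.23960918]), 'eef_rot': array([ 1.79903494e+02, -1.01510414e-02, -1.55771514e+01]), 'contact_force': array([-0.42914905, -0.50817938,  0.03217449]), 'moment': array([ 0.00932012,  0.05004451, -0.02044681]), 'gripper_width': 0.08751393837462405}
side 375.1936568078258 323.1475548002345 197.31594200011344 [0.41192217 0.65427137 0.48422362] [ 0.15038664 -0.78151365 -0.60549176]
top 415.5118575173658 319.33921892018446 197.35079599859463 [0.40780933 0.09277742 0.92325805] [ 0.13373538 -0.01479188 -0.99090668]
wrist 309.70691628693146 317.40019744636027 198.06663893600955 [0.24509906 0.63098234 0.38350691] [-0.24058918  0.06606267 -0.96837625]
```

View pics/side0.png

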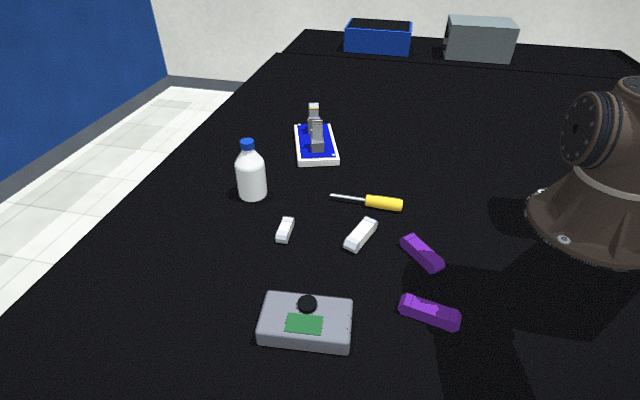

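View pics/top0.png

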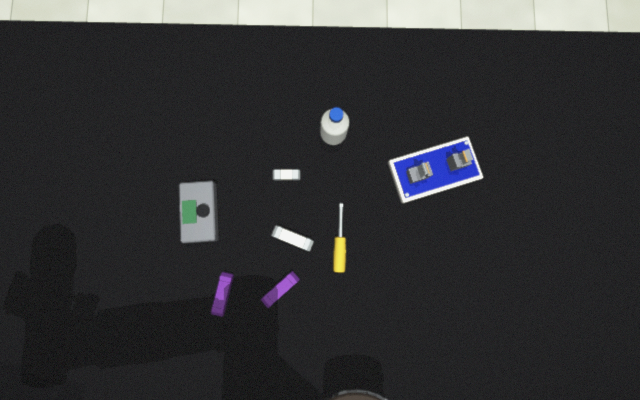

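View pics/wrist0.png

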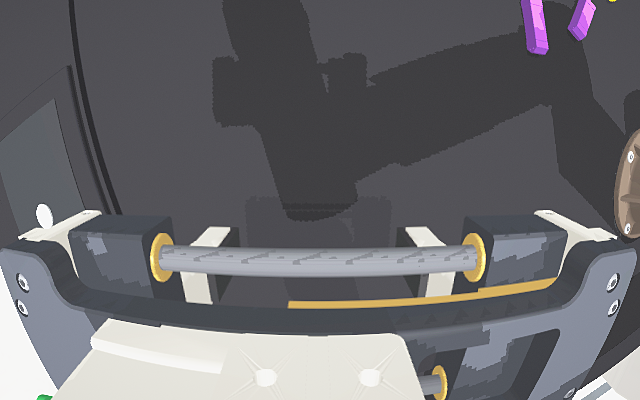

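Candidates in the top view are the white bar at (293,238), the shorter white bar at (286,175), and the purple bars at (222,294) and (280,289). The white bar at (293,238), seen at (360,235) in the side view, is the longer one. I'll measure it and check it in a close crop.

Run:
```python
from h import *
c=load('top0'); s=load('side0')
def info(c,box,z,thr=110,name=''):
    u0,v0,u1,v1=box; im=c['pixels'][v0:v1,u0:u1].astype(int)
    m=((im.min(2)>thr)).astype(np.uint8)
    n,l,st,ce=cv2.connectedComponentsWithStats(m); k=1+np.argmax(st[1:,4]); m=(l==k).astype(np.uint8)
    cn=max(cv2.findContours(m,0,2)[0],key=cv2.contourArea)
    P=np.array([onz(c,p[0][0]+u0,p[0][1]+v0,z)[:2] for p in cn])
    rc=cv2.minAreaRect((P*1000).astype(np.float32)); print(name,st[k],rc)
    v,u=np.nonzero(m); d=c['depth'][v+v0,u+u0]; pts=np.array([dep(c,a+u0,b+v0) for a,b in zip(u,v)])
    print('  depth mean',np.median(pts,0),'z pct',np.percentile(pts[:,2],[5,50,95]))
    return rc
info(c,(262,215,325,260),.022,name='long top')
info(c,(262,160,312,190),.018,name='short top')
info(s,(335,205,390,260),.018,name='long side')
info(c,(380,130,490,210),.0235,name='unit top')
# unit: blue + white mask
im=c['pixels'][130:210,380:490].astype(int); m=(im.max(2)>90).astype(np.uint8)
cn=max(cv2.findContours(m,0,2)[0],key=cv2.contourArea)
P=np.array([onz(c,p[0][0]+380,p[0][1]+130,.0235)[:2] for p in cn]); print(cv2.minAreaRect((P*1000).astype(np.float32)))
cr=cv2.resize(c['pixels'][120:220,375:500],None,fx=5,fy=5,interpolation=2); cv2.imwrite('pics/cu.png',cr)
a=cv2.resize(c['pixels'][150:270,250:360],None,fx=4,fy=4); cv2.imwrite('pics/cf.png',a)
cr=cv2.resize(s['pixels'][90:175,280:355],None,fx=6,fy=6,interpolation=2); cv2.imwrite('pics/cs.png',cr)
```

```text
long top [ 10  11  41  25 493] ((440.28369140625, 136.76651000976562), (88.91950988769531, 25.876365661621094), 68.54130554199219)
  depth mean [0.44017349 0.13715714 0.02203782] z pct [-8.41289512e-05  2.20378153e-02  2.51660696e-02]
short top [ 11   9  27  11 291] ((581.1160888671875, 153.64828491210938), (22.50576400756836, 57.58667755126953), 0.8491067290306091)
  depth mean [0.58101779 0.15364231 0.01786357] z pct [-0.00092413  0.01786357  0.02077963]
long side [  8  11  35  37 662] ((438.70416259765625, 142.970703125), (98.69112396240234, 34.719451904296875), 68.5365982055664)
  depth mean [0.43947827 0.14854844 0.02236292] z pct [0.00149392 0.02236292 0.0243808 ]
unit top [   9    6   94   67 1279] ((596.3054809570312, -176.93569946289062), (101.4788589477539, 191.89578247070312), 17.89593505859375)
  depth mean [ 0.6006711  -0.19243035  0.01916122] z pct [-7.53890881e-06  1.91612203e-02  9.02360079e-02]
((596.2744750976562, -176.90435791015625), (102.60529327392578, 193.0970916748047), 17.838048934936523)
```

View pics/cu.png

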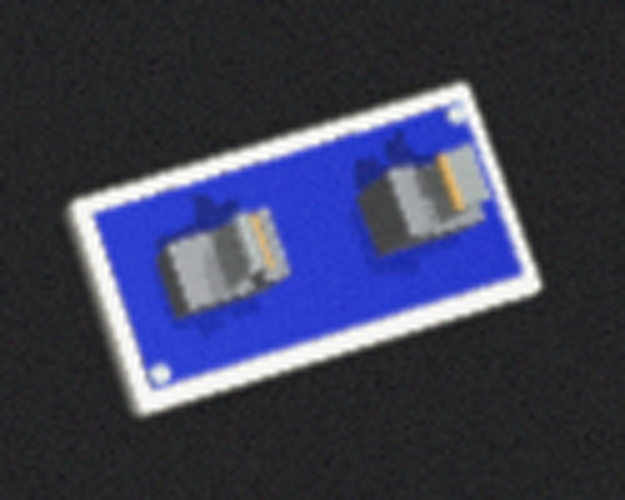

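View pics/cf.png

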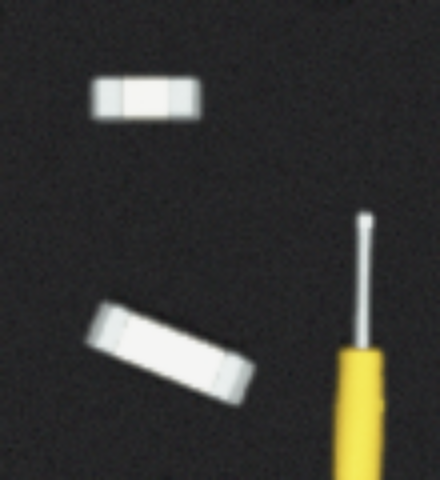

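View pics/cs.png

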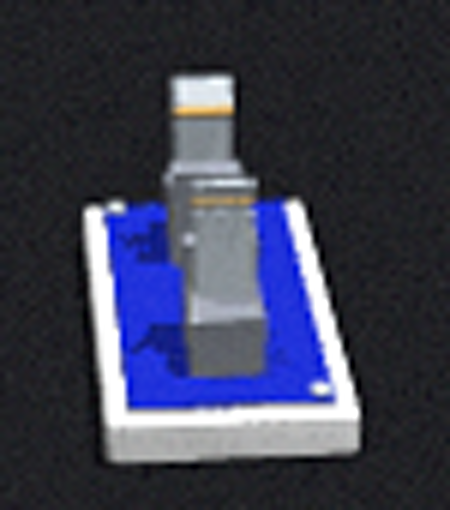

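The top view shows the 89 mm white bar at (293,238) is the long fuse. The one at (286,175) is 58 mm, so it's the short one. Next I'll measure the clips and posts in the unit frame.

Run:
```python
from h import *
a=np.radians(-72.1); ex=np.array([np.cos(a),np.sin(a)]); ey=np.array([-ex[1],ex[0]]); C=np.array([.5963,-.1769])
for n,box in (('top0',(385,130,490,210)),('side0',(285,95,345,170))):
    c=load(n); pts=[]
    for v in range(box[1],box[3]):
        for u in range(box[0],box[2]):
            if c['depth'][v,u]>0: pts.append(dep(c,u,v))
    P=np.array(pts); q=np.c_[(P[:,:2]-C)@ex,(P[:,:2]-C)@ey,P[:,2]]*1000
    q=q[(q[:,2]>32)&(abs(q[:,0])<90)&(abs(q[:,1])<45)]
    print(n,len(q),'maxz',q[:,2].max())
    for lo in range(-75,75,5):
        s=q[(q[:,0]>=lo)&(q[:,0]<lo+5)]
        if len(s): print(lo,len(s),'z',np.percentile(s[:,2],[10,50,90]).round(1),'y',np.percentile(s[:,1],[3,97]).round(1))
```

```text
top0 684 maxz 101.07775477885583
-70 5 z [39.2 45.  49.2] y [-14.4   2.4]
-65 53 z [36.4 47.5 49.6] y [-13.9  14.2]
-60 32 z [45.8 47.7 50. ] y [-14.4  14.8]
-55 35 z [45.9 48.2 50. ] y [-14.4  13.2]
-50 111 z [47.3 66.1 97.2] y [-12.7  12. ]
-45 29 z [48.8 90.6 96.9] y [-14.3  14.3]
-40 22 z [44.5 87.8 89.7] y [-14.5  10.5]
-35 18 z [47.2 59.4 66.7] y [-14.5  -8.2]
-30 30 z [64.7 66.5 68.7] y [-14.3  14.7]
-25 9 z [61.9 64.7 65.9] y [-13.4   8.5]
25 18 z [37.8 50.2 61.2] y [-11.5  13.6]
30 95 z [39.3 57.9 67. ] y [-14.2  14.2]
35 38 z [63.7 65.9 68.2] y [-14.4  13.4]
40 25 z [53.5 88.2 90. ] y [-14.3  12.5]
45 49 z [47.7 91.1 94.4] y [-14.   12.1]
50 93 z [48.4 63.6 97.8] y [-12.6  12.5]
55 4 z [46.1 47.2 48.4] y [-13.8 -11.4]
60 7 z [34.8 48.  48.6] y [-14.6 -10.7]
65 10 z [45.2 48.  48.9] y [-14.5  -8.3]
70 1 z [47.6 47.6 47.6] y [-10.9 -10.9]
side0 570 maxz 99.87340347594153
-75 1 z [33.7 33.7 33.7] y [-15.2 -15.2]
-70 69 z [34.5 41.6 48. ] y [-15.6  13.2]
-65 27 z [35.  46.8 49.1] y [-15.9  11. ]
-60 12 z [47.8 48.6 49.5] y [-13.1  11.5]
-55 20 z [48.4 50.  96.8] y [-12.9  10.4]
-50 166 z [49.9 69.7 93.9] y [-12.5  13.8]
-45 34 z [48.5 86.9 91.4] y [-12.8  13.3]
-40 13 z [48.4 57.2 66.7] y [-0. 13.]
-35 5 z [51.3 58.2 66.5] y [10.2 12.8]
-30 1 z [66. 66. 66.] y [9.8 9.8]
20 1 z [50.8 50.8 50.8] y [13. 13.]
25 42 z [40.7 58.  65.4] y [-15.1  12.8]
30 20 z [41.1 64.6 66.7] y [-13.5  12.3]
35 14 z [65.5 66.6 87.2] y [-11.4  10.8]
40 27 z [80.3 88.4 91.6] y [-11.8  14.1]
45 80 z [63.5 77.7 96.2] y [-12.2  13.8]
50 36 z [64.7 74.1 97.4] y [-12.8  10.7]
55 1 z [48.7 48.7 48.7] y [12.9 12.9]
60 1 z [48. 48. 48.] y [12.4 12.4]
```

```bash
cat > plan.py <<'E'
import sys,json
from h import *
def plan(x,y,z,yaw,n):
    s=r.get_state(); p=np.array(s['tcp_pos']); y0=s['eef_rot'][2]; d=np.array([x,y,z])-p
    dy=(yaw-y0+180)%360-180; print('from',p.round(4),s['eef_rot'].round(2),'dyaw',round(dy,2))
    sl=[];tu=[]
    for k in range(n):
        a=np.radians(y0+dy*k/n); st=d/n
        sl.append([round((np.cos(a)*st[0]+np.sin(a)*st[1])/.1,3),round((np.sin(a)*st[0]-np.cos(a)*st[1])/.1,3),round(-st[2]/.1,3)])
        tu.append([0,0,round(-np.radians(dy/n)/1.5,4)])
    for i in range(0,n,8): print(json.dumps(sl[i:i+8]),json.dumps(tu[i:i+8]))
a=list(map(float,sys.argv[1:])); plan(*a[:4],int(a[4]))
E
python3 plan.py .440 .137 .16 -111.5 16
```

```text
from [0.1811 0.6499 0.2399] [ 1.7993e+02 -1.0000e-02 -1.5580e+01] dyaw -95.92
[[0.242, 0.265, 0.05], [0.268, 0.239, 0.05], [0.292, 0.209, 0.05], [0.312, 0.178, 0.05], [0.329, 0.144, 0.05], [0.342, 0.109, 0.05], [0.352, 0.073, 0.05], [0.357, 0.036, 0.05]] [[0, 0, 0.0698], [0, 0, 0.0698], [0, 0, 0.0698], [0, 0, 0.0698], [0, 0, 0.0698], [0, 0, 0.0698], [0, 0, 0.0698], [0, 0, 0.0698]]
[[0.359, -0.002, 0.05], [0.357, -0.039, 0.05], [0.351, -0.077, 0.05], [0.341, -0.113, 0.05], [0.327, -0.148, 0.05], [0.31, -0.181, 0.05], [0.289, -0.213, 0.05], [0.266, -0.242, 0.05]] [[0, 0, 0.0698], [0, 0, 0.0698], [0, 0, 0.0698], [0, 0, 0.0698], [0, 0, 0.0698], [0, 0, 0.0698], [0, 0, 0.0698], [0, 0, 0.0698]]
```

Call:
apply_moves --slide '[[0.24,0.265,0.05],[0.27,0.24,0.05],[0.29,0.21,0.05],[0.31,0.18,0.05],[0.33,0.145,0.05],[0.34,0.11,0.05],[0.35,0.075,0.05],[0.36,0.035,0.05]]' --turn '[[0,0,0.07],[0,0,0.07],[0,0,0.07],[0,0,0.07],[0,0,0.07],[0,0,0.07],[0,0,0.07],[0,0,0.07]]' --jaw '[0,0,0,0,0,0,0,0]'

```text
time_s: 0.95
tcp_pos: [0.3098, 0.3917, 0.2003]
eef_rot: [180.0, 0.0, -63.9]
contact_force: [0.1, 0.6, 1.0]
gripper_width: 0.0878
```

Call:
apply_moves --slide '[[0.36,0,0.05],[0.36,-0.04,0.05],[0.35,-0.08,0.05],[0.34,-0.115,0.05],[0.33,-0.15,0.05],[0.31,-0.18,0.05],[0.29,-0.215,0.05],[0.265,-0.24,0.05]]' --turn '[[0,0,0.07],[0,0,0.07],[0,0,0.07],[0,0,0.07],[0,0,0.07],[0,0,0.07],[0,0,0.07],[0,0,0.07]]' --jaw '[0,0,0,0,0,0,0,0]'

```text
time_s: 1.75
tcp_pos: [0.439, 0.1343, 0.1605]
eef_rot: [-180.0, 0.0, -112.1]
contact_force: [1.0, 0.3, -0.0]
gripper_width: 0.0875
```

Call:
apply_moves --slide '[[0,0,0],[0,0,0]]' --turn '[[0,0,0],[0,0,0]]' --jaw '[0,0]'

```text
time_s: 1.95
tcp_pos: [0.4387, 0.1349, 0.1604]
eef_rot: [180.0, -0.0, -111.9]
contact_force: [-0.4, -0.1, 0.4]
gripper_width: 0.0877
```

```bash
python3 plan.py .440 .137 .08 -111.5 4
python3 - <<'E'
from h import *
cap('wrist','w1');print(r.get_state()['contact_force'])
E
```

```text
from [0.4387 0.1349 0.1604] [ 1.7998e+02 -2.0000e-02 -1.1193e+02] dyaw 0.43
[[-0.006, -0.001, 0.201], [-0.006, -0.001, 0.201], [-0.006, -0.001, 0.201], [-0.006, -0.001, 0.201]] [[0, 0, -0.0012], [0, 0, -0.0012], [0, 0, -0.0012], [0, 0, -0.0012]]
[0.40771009 0.14767034 0.35804602]
```

View pics/w1.png

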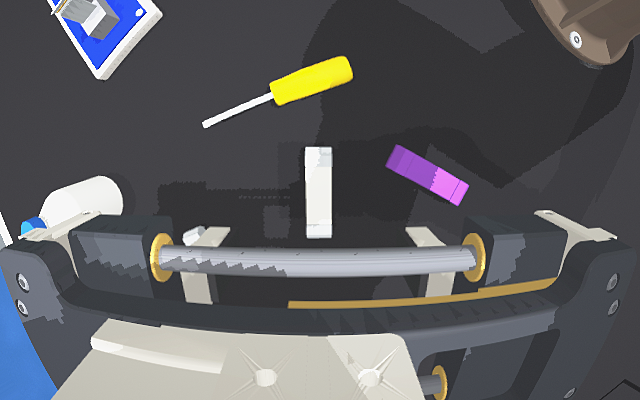

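The wrist view shows the fuse upright at about (318,190), lined up with the jaws. A purple bar at (428,175) is near the right finger, so I'll narrow the jaws before going down. First I'll check the pose from this view.

Run:
```python
from h import *
c=load('w1'); u0,v0,u1,v1=285,130,350,245
im=c['pixels'][v0:v1,u0:u1].astype(int); m=(im.min(2)>150).astype(np.uint8)
n,l,st,ce=cv2.connectedComponentsWithStats(m); k=1+np.argmax(st[1:,4]); print(st[k])
cn=max(cv2.findContours((l==k).astype(np.uint8),0,2)[0],key=cv2.contourArea)
for z in (.018,.024):
    P=np.array([onz(c,p[0][0]+u0,p[0][1]+v0,z,True)[:2] for p in cn]); print(cv2.minAreaRect((P*1000).astype(np.float32)))
# purple nearest in top view
c=load('top0'); im=c['pixels'].astype(int); m=(im[:,:,2]>im[:,:,1]+40)&(im[:,:,0]>im[:,:,1]+40)
P=np.array([onz(c,u,v,.02)[:2] for v,u in zip(*np.nonzero(m))]); a=np.radians(-111.9); q=(P-[.440,.137]); print('purple closest in jaw dir',sorted(abs(q@[np.sin(a),-np.cos(a)]))[:3])
```

```text
[  20   17   27   91 2374]
((438.4598083496094, 136.51870727539062), (88.78816223144531, 24.698251724243164), 68.5230941772461)
((437.9324645996094, 135.1621551513672), (86.9264907836914, 24.180421829223633), 68.5230484008789)
purple closest in jaw dir [np.float64(0.06663506928917287), np.float64(0.06775583873499114), np.float64(0.06857407995945218)]
```

Call:
apply_moves --slide '[[-0.005,0,0.25],[-0.005,0,0.25],[-0.005,0,0.2],[0,0,0.1],[0,0,0]]' --turn '[[0,0,0],[0,0,0],[0,0,0],[0,0,0],[0,0,0]]' --jaw '[0.4,0.4,0.4,0.4,0.4]'

```text
time_s: 2.5
tcp_pos: [0.4384, 0.1375, 0.0797]
eef_rot: [179.9, -0.1, -111.7]
contact_force: [-0.2, 0.3, 0.1]
gripper_width: 0.0547
```

Call:
apply_moves --slide '[[0,0,0.25],[0,0,0.2],[0,0,0.1],[0,0,0.06],[0,0,0],[0,0,0]]' --turn '[[0,0,-0.002],[0,0,0],[0,0,0],[0,0,0],[0,0,0],[0,0,0]]' --jaw '[0.4,0.4,0.4,0.4,0.4,0.4]' --newtons 20

```text
time_s: 3.1
tcp_pos: [0.4397, 0.1376, 0.0203]
eef_rot: [-180.0, 0.0, -111.6]
contact_force: [-0.0, 0.2, -0.7]
gripper_width: 0.053
```

Call:
apply_moves --slide '[[0,0,0],[0,0,0],[0,0,0],[0,0,0],[0,0,0],[0,0,0],[0,0,0]]' --turn '[[0,0,0],[0,0,0],[0,0,0],[0,0,0],[0,0,0],[0,0,0],[0,0,0]]' --jaw '[0.6,0.7,0.8,1,1,1,1]' --newtons 20

```text
time_s: 3.8
tcp_pos: [0.4392, 0.1372, 0.0197]
eef_rot: [-180.0, 0.0, -111.7]
contact_force: [-1.6, -0.3, 4.9]
gripper_width: 0.024
```

Call:
apply_moves --slide '[[0,0,0],[0,0,0],[0,0,0],[0,0,-0.02],[0,0,-0.1],[0,0,-0.3],[0,0,-0.4],[0,0,0]]' --turn '[[0,0,0],[0,0,0],[0,0,0],[0,0,0],[0,0,0],[0,0,0],[0,0,0],[0,0,0]]' --jaw '[1,1,1,1,1,1,1,1]' --newtons 50

```text
time_s: 4.6
tcp_pos: [0.4418, 0.1389, 0.1066]
eef_rot: [-179.7, 0.4, -111.6]
contact_force: [-0.0, -0.6, -1.2]
gripper_width: 0.0235
```

Call:
apply_moves --slide '[[0,0,-0.4],[0,0,-0.4],[0,0,0],[0,0,0]]' --turn '[[0,0,0],[0,0,0],[0,0,0],[0,0,0]]' --jaw '[1,1,1,1]'

```text
time_s: 5.0
tcp_pos: [0.4392, 0.1374, 0.1823]
eef_rot: [-180.0, 0.1, -111.7]
contact_force: [-0.1, 0.6, -2.1]
gripper_width: 0.0231
```

```bash
python3 - <<'E'
from h import *
cap('wrist','w2');cap('side','s2');print(r.get_state()['contact_force'],r.get_state()['gripper_width'])
a=load('w2')['pixels'][100:300,200:440]; b=load('s2')['pixels'][60:300,250:490]
cv2.imwrite('pics/p2.png',np.hstack([cv2.resize(a,(384,320)),cv2.resize(b,(320,320))]))
E
python3 plan.py .5963 -.1769 .18 -72.1 8
```

```text
[ 0.60646009  0.63290897 -1.95777984] 0.023710525936059483
from [0.4384 0.1367 0.1806] [ 1.7993e+02 -7.0000e-02 -1.1168e+02] dyaw 39.58
[[0.291, -0.328, 0.001], [0.319, -0.302, 0.001], [0.343, -0.273, 0.001], [0.366, -0.243, 0.001], [0.385, -0.21, 0.001], [0.402, -0.176, 0.001], [0.416, -0.141, 0.001], [0.426, -0.105, 0.001]] [[0, 0, -0.0576], [0, 0, -0.0576], [0, 0, -0.0576], [0, 0, -0.0576], [0, 0, -0.0576], [0, 0, -0.0576], [0, 0, -0.0576], [0, 0, -0.0576]]
```

View pics/p2.png

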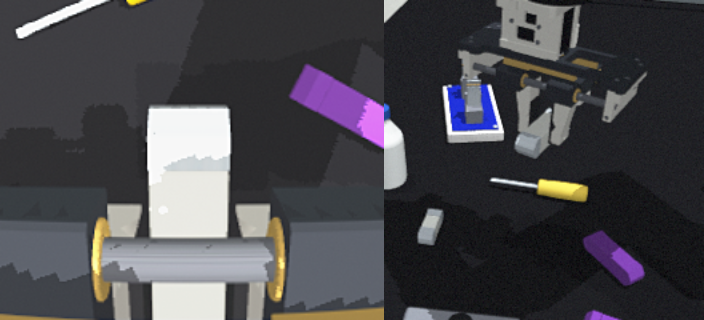

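The fuse is held: in the wrist crop it sits between the pads, and the side crop shows it clear of the bench. Next I'll carry it over the holder.

Call:
apply_moves --slide '[[0.29,-0.33,0],[0.32,-0.3,0],[0.345,-0.275,0],[0.365,-0.245,0],[0.385,-0.21,0],[0.4,-0.175,0],[0.415,-0.14,0],[0.425,-0.105,0]]' --turn '[[0,0,-0.0575],[0,0,-0.0575],[0,0,-0.0575],[0,0,-0.0575],[0,0,-0.0575],[0,0,-0.0575],[0,0,-0.0575],[0,0,-0.0575]]' --jaw '[1,1,1,1,1,1,1,1]'

```text
time_s: 5.9
tcp_pos: [0.5969, -0.178, 0.1793]
eef_rot: [179.8, 0.1, -71.9]
contact_force: [1.3, 0.6, -1.6]
gripper_width: 0.0237
```

Call:
apply_moves --slide '[[0,0,0],[0,0,0],[0,0,0]]' --turn '[[0,0,0],[0,0,0],[0,0,0]]' --jaw '[1,1,1]'

```text
time_s: 6.2
tcp_pos: [0.5963, -0.1757, 0.1801]
eef_rot: [179.9, 0.1, -72.2]
contact_force: [-0.9, -0.4, -0.6]
gripper_width: 0.0237
```

```bash
python3 plan.py .5963 -.1769 .18 -72.1 1
python3 - <<'E'
from h import *
c=cap('wrist','w3');c2=cap('side','s3');c3=cap('top','t3')
cv2.imwrite('pics/s3c.png',cv2.resize(c2['pixels'][40:180,240:400],None,fx=4,fy=4))
E
```

```text
from [ 0.5963 -0.1757  0.1801] [ 1.7986e+02  6.0000e-02 -7.2160e+01] dyaw 0.06
[[0.011, 0.004, 0.001]] [[0, 0, -0.0007]]
```

View pics/w3.png

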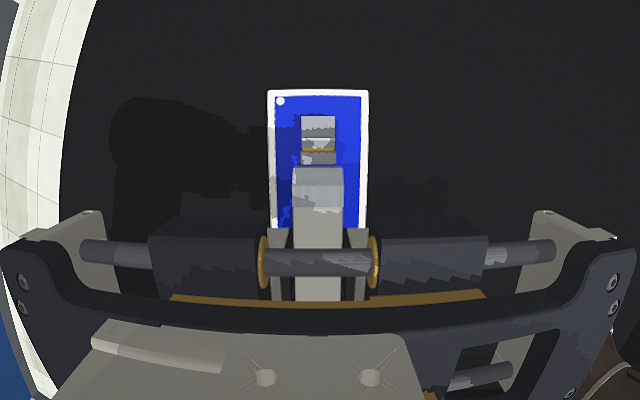

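View pics/s3c.png

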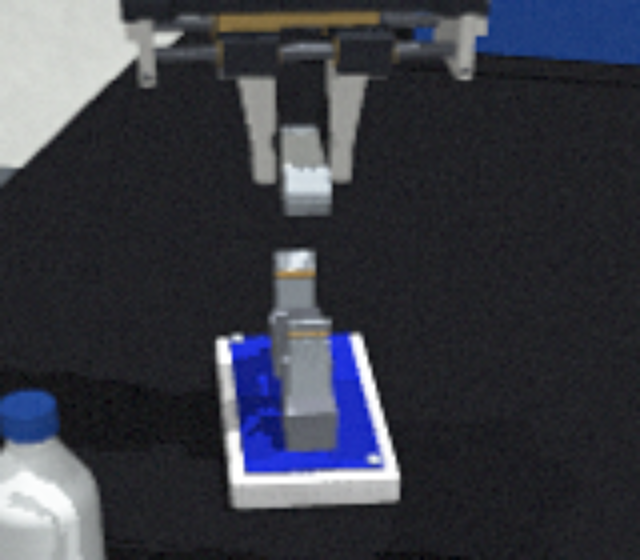

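View pics/t3.png

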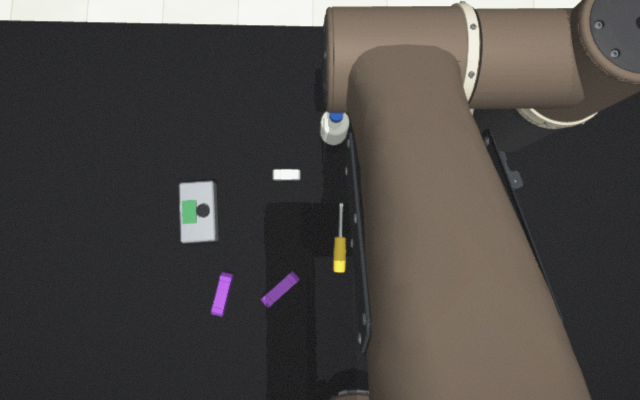

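Run:
```python
from h import *
c=load('w3'); s=r.get_state(); T=s['tcp_pos'][:2]; a=np.radians(-72.1); ex=np.array([np.cos(a),np.sin(a)]); ey=np.array([-ex[1],ex[0]])
f=lambda u,v,z:(lambda p:((p@ex)*1000,(p@ey)*1000))(onz(c,u,v,z,True)[:2]-T)
R,t=cam(c); print('cam',(lambda p:(p@ex,p@ey))((-R.T@t)[:2]-T),(-R.T@t)[2])
im=c['pixels'].astype(int)
for v in (100,150,200): # unit outer edges: blue/white row
    row=im[v,230:410].max(1)>140; i=np.nonzero(row)[0]; L,Rr=i.min()+230,i.max()+230
    p,q=f(L-.5,v,.0235),f(Rr+.5,v,.0235); print('unit row',v,L,Rr,np.round(p,1),np.round(q,1),'mid',(p[1]+q[1])/2)
col=im[80:100,318].max(1)>140; v=80+np.nonzero(col)[0].min(); print('far end',v,np.round(f(318,v-.5,.0235),1))
for v in (185,205,215):
    print(v,[tuple(im[v,u]) for u in range(286,350,3)])
print([ (v,tuple(im[v,318])) for v in range(110,195,3)])
```

```text
cam (np.float64(0.06829683001812252), np.float64(-0.001311568800025447)) 0.3238311188004588
unit row 100 267 368 [88.1 47.1] [ 88.  -51.2] mid -2.0620172898823554
unit row 150 268 367 [39.1 46.9] [ 38.9 -50.9] mid -2.0051920920407262
unit row 200 271 366 [-11.6  45.6] [-11.7 -51.5] mid -2.9761874562417496
far end 89 [98.4 -2.5]
185 [(np.int64(118), np.int64(35), np.int64(22)), (np.int64(118), np.int64(35), np.int64(23)), (np.int64(146), np.int64(140), np.int64(136)), (np.int64(149), np.int64(147), np.int64(142)), (np.int64(151), np.int64(148), np.int64(143)), (np.int64(150), np.int64(149), np.int64(144)), (np.int64(150), np.int64(148), np.int64(142)), (np.int64(150), np.int64(148), np.int64(142)), (np.int64(150), np.int64(147), np.int64(143)), (np.int64(147), np.int64(146), np.int64(141)), (np.int64(150), np.int64(147), np.int64(142)), (np.int64(150), np.int64(149), np.int64(143)), (np.int64(150), np.int64(148), np.int64(142)), (np.int64(149), np.int64(147), np.int64(143)), (np.int64(151), np.int64(147), np.int64(144)), (np.int64(149), np.int64(146), np.int64(141)), (np.int64(149), n
[... 3169 characters left out ...]
)), (158, (np.int64(119), np.int64(114), np.int64(112))), (161, (np.int64(120), np.int64(115), np.int64(112))), (164, (np.int64(135), np.int64(77), np.int64(73))), (167, (np.int64(90), np.int64(99), np.int64(95))), (170, (np.int64(143), np.int64(142), np.int64(136))), (173, (np.int64(148), np.int64(146), np.int64(142))), (176, (np.int64(148), np.int64(146), np.int64(141))), (179, (np.int64(146), np.int64(142), np.int64(137))), (182, (np.int64(143), np.int64(141), np.int64(135))), (185, (np.int64(150), np.int64(148), np.int64(142))), (188, (np.int64(165), np.int64(162), np.int64(158))), (191, (np.int64(165), np.int64(162), np.int64(157))), (194, (np.int64(165), np.int64(163), np.int64(159)))]
```

Run:
```python
from h import *
c=load('w3'); cv2.imwrite('pics/w3c.png',cv2.resize(c['pixels'][80:240,250:390],None,fx=4,fy=3.7,interpolation=cv2.INTER_NEAREST))
```

```text
(no output)
```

View pics/w3c.png

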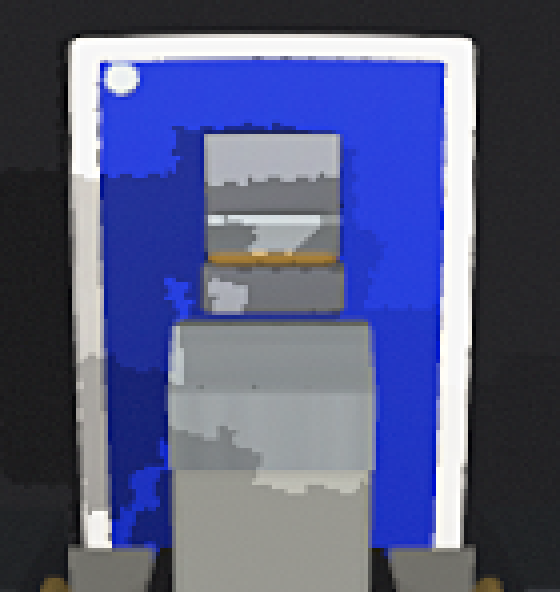

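Run:
```python
from h import *
c=load('w3'); s=r.get_state(); T=s['tcp_pos'][:2]; zt=s['tcp_pos'][2]; a=np.radians(-72.1); ex=np.array([np.cos(a),np.sin(a)]); ey=np.array([-ex[1],ex[0]])
f=lambda u,v,z:np.round((lambda p:np.array([(p@ex)*1000,(p@ey)*1000]))(onz(c,u,v,z,True)[:2]-T),1)
im=c['pixels'].astype(int)
sat=lambda v,u:im[v,u,0]-im[v,u,2]
zc=zt-.0077
for v in (180,186,192,198):
    d=np.array([sat(v,u) for u in range(280,355)]); i=np.nonzero(d<60)[0]; L,R=280+i.min()-.5,280+i.max()+.5
    p,q=f(L,v,zc+.011),f(R,v,zc+.011); print(v,L,R,p,q,(p+q)/2)
print('fuse top end (expect 38+e, z top)',f(318,183.5,zc+.012),'mid-high end (45)',f(318,167,zc+.003),f(318,166,zc))
# lip: spans rows ~116..150 ; top edge outer z .099 ; columns
for z in (.099,.087): print('lip',z,[f(318,v,z) for v in (138,140,149,151)])
for v in (118,122,142,146):
    d=np.array([sat(v,u) for u in range(285,350)]); i=np.nonzero(d<45)[0]; L,R=285+i.min()-.5,285+i.max()+.5
    for z in (.048,.099): print(v,z,L,R,(f(L,v,z)+f(R,v,z))/2,f(L,v,z)[1]-f(R,v,z)[1])
print('post end',f(318,164.5,.066),f(318,116-.5,.048))
```

```text
180 291.5 342.5 [40.8 10.3] [ 40.8 -13.1] [40.8 -1.4]
186 291.5 343.5 [38.  10.4] [ 38.  -13.6] [38.  -1.6]
192 291.5 343.5 [35.2 10.4] [ 35.1 -13.6] [35.15 -1.6 ]
198 291.5 343.5 [32.3 10.5] [ 32.2 -13.7] [32.25 -1.6 ]
fuse top end (expect 38+e, z top) [39.3 -1.8] mid-high end (45) [45.6 -1.9] [45.6 -1.9]
lip 0.099 [array([54.8, -2.2]), array([53.4, -2.2]), array([46.8, -2.2]), array([45.3, -2.2])]
lip 0.087 [array([54.1, -2.2]), array([52.6, -2.2]), array([45.6, -2.2]), array([44.1, -2.2])]
118 0.048 300.5 334.5 [69.65 -2.  ] 30.0
118 0.099 300.5 334.5 [69.4  -1.85] 24.5
122 0.048 300.5 334.5 [66.1 -2. ] 30.0
122 0.099 300.5 334.5 [66.5  -1.85] 24.5
142 0.048 300.5 334.5 [48.25 -1.95] 30.3
142 0.099 300.5 334.5 [51.95 -1.8 ] 24.6
146 0.048 300.5 334.5 [44.65 -1.95] 30.3
146 0.099 300.5 334.5 [49.   -1.85] 24.7
post end [30.5 -2.3] [71.8 -2.4]
```

Call:
apply_moves --slide '[[0.01,0.003,0.2],[0.008,0,0.2],[0,0,0.14],[0,0,0],[0,0,0],[0,0,0]]' --turn '[[0,0,0],[0,0,0],[0,0,0],[0,0,0],[0,0,0],[0,0,0]]' --jaw '[1,1,1,1,1,1]'

```text
time_s: 6.95
tcp_pos: [0.5982, -0.1779, 0.1287]
eef_rot: [-179.9, -0.0, -72.1]
contact_force: [-0.1, 0.5, -0.5]
gripper_width: 0.0236
```

Run:
```python
from h import *
c=cap('wrist','w4');s=cap('side','s4'); print(r.get_state()['tcp_pos'],r.get_state()['eef_rot'],r.get_state()['contact_force'])
a=cv2.resize(c['pixels'][80:240,250:390],None,fx=3,fy=3,interpolation=0);b=cv2.resize(s['pixels'][60:175,270:365],None,fx=4,fy=4.175,interpolation=2)
cv2.imwrite('pics/p4.png',np.hstack([a,b[:480]]))
```

```text
[ 0.59809434 -0.17798109  0.128614  ] [-1.79913614e+02 -3.72615571e-02 -7.21127537e+01] [ 0.12436404 -0.05824645 -0.9437543 ]
```

View pics/p4.png

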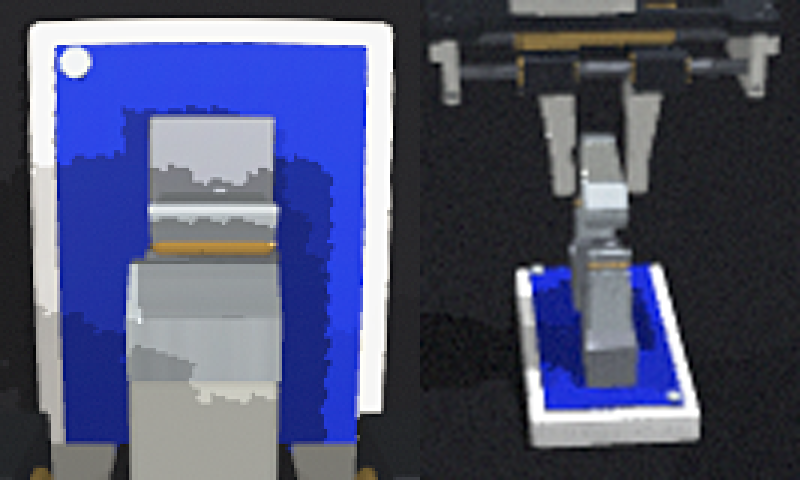

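```bash
cat > m.py <<'E'
from h import *
c=load('w4'); T=np.array([.5981,-.1779]); zt=.1286; a=np.radians(-72.1); ex=np.array([np.cos(a),np.sin(a)]); ey=np.array([-ex[1],ex[0]])
f=lambda u,v,z:np.round((lambda p:np.array([(p@ex)*1000,(p@ey)*1000]))(onz(c,u,v,z,True)[:2]-T),1)
im=c['pixels'].astype(int); sat=lambda v,u:im[v,u,0]-im[v,u,2]
zc=zt-.0077
def mid(v,z,lo=285,hi=350,th=50):
    d=np.array([sat(v,u) for u in range(lo,hi)]); i=np.nonzero(d<th)[0]; L,R=lo+i.min()-.5,lo+i.max()+.5
    print(v,z,L,R,(f(L,v,z)+f(R,v,z))/2,'w',f(L,v,z)[1]-f(R,v,z)[1])
for v in (188,194,200,205,215): mid(v,zc+.011)
for v in (120,125,130): mid(v,.048)
for v in (149,152): mid(v,.097)
for v in (100,110,150): 
    row=im[v,230:410].max(1)>140; i=np.nonzero(row)[0]; L,Rr=i.min()+229.5,i.max()+230.5; print('unit',v,L,Rr,(f(L,v,.0235)+f(Rr,v,.0235))/2)
print([(v,im[v,318].tolist()) for v in range(82,92)])
print([(v,im[v,318].tolist()) for v in range(144,192)])
E
python3 m.py
```

```text
188 0.1319 291.5 343.5 [36.3  -0.65] w 24.3
194 0.1319 291.5 343.5 [33.45 -0.65] w 24.3
200 0.1319 291.5 343.5 [30.55 -0.65] w 24.5
205 0.1319 291.5 343.5 [28.1  -0.65] w 24.5
215 0.1319 292.5 342.5 [23.1  -0.65] w 23.9
120 0.048 299.5 340.5 [67.8 -2.3] w 29.4
125 0.048 299.5 340.5 [64.2  -2.35] w 29.5
130 0.048 299.5 340.5 [60.55 -2.3 ] w 29.6
149 0.097 298.5 342.5 [51.3 -2.3] w 25.0
152 0.097 299.5 342.5 [49.55 -2.6 ] w 24.4
unit 100 258.5 380.5 [84.85 -2.1 ]
unit 110 259.5 380.5 [76.65 -2.5 ]
unit 150 260.5 379.5 [44.05 -2.55]
[(82, [41, 39, 39]), (83, [40, 38, 38]), (84, [35, 31, 31]), (85, [14, 9, 10]), (86, [216, 224, 229]), (87, [251, 253, 254]), (88, [249, 249, 249]), (89, [247, 247, 247]), (90, [247, 247, 247]), (91, [247, 247, 247])]
[(144, [115, 113, 111]), (145, [111, 109, 106]), (146, [106, 104, 101]), (147, [137, 135, 130]), (148, [199, 194, 187]), (149, [240, 238, 233]), (150, [230, 228, 223]), (151, [207, 203, 196]), (152, [157, 154, 149]), (153, [122, 120, 116]), (154, [125, 124, 120]), (155, [129, 127, 123]), (156, [130, 128, 124]), (157, [132, 129, 125]), (158, [133, 127, 122]), (159, [128, 128, 126]), (160, [108, 132, 148]), (161, [64, 143, 190]), (162, [65, 136, 174]), (163, [59, 126, 163]), (164, [67, 106, 131]), (165, [89, 95, 97]), (166, [111, 107, 102]), (167, [107, 107, 102]), (168, [157, 153, 150]), (169, [158, 155, 150]), (170, [155, 153, 147]), (171, [154, 152, 147]), (172, [157, 153, 150]), (173, [158, 156, 151]), (174, [158, 156, 151]), (175, [158, 156, 150]), (176, [158, 155, 150]), (177, [158, 156, 149]), (178, [157, 154, 149]), (179, [156, 152, 146]), (180, [155, 154, 148]), (181, [153, 152, 146]), (182, [155, 152, 146]), (183, [156, 153, 147]), (184, [158, 156, 150]), (185, [153, 152, 145]), (186, [171, 169, 163]), (187, [180, 176, 172]), (188, [178, 173, 169]), (189, [178, 174, 170]), (190, [179, 175, 170]), (191, [177, 175, 170])]
```

```bash
cat >> m.py <<'E'
print('---'); print('fuse top edge',f(318,185.5,zc+.012),'mid',f(318,167.5,zc+.003)); print('unit end',f(318,85.5,.0235),'lip',[f(318,v,z) for v,z in ((147.5,.099),(152.5,.096),(159.5,.0895),(164.5,.0845))],'post',f(318,118.3,.048))
E
python3 m.py | sed -n '/---/,$p'
python3 - <<'E'
from h import *
# side view: fuse & clip columns
c=load('s4'); im=c['pixels']; a=np.radians(-72.1); ex=np.array([np.cos(a),np.sin(a)]); ey=np.array([-ex[1],ex[0]]); C=np.array([.5963,-.1769])
P=np.array([dep(c,u,v) for v in range(85,165) for u in range(300,335) if c['depth'][v,u]>0]); q=np.c_[(P[:,:2]-C)@ex,(P[:,:2]-C)@ey,P[:,2]]*1000
k=(q[:,2]>105)&(q[:,2]<136)&(abs(q[:,1])<20)
print('fuse',np.percentile(q[k],[2,50,98],axis=0).round(1))
k=(q[:,2]>52)&(q[:,2]<97)&(abs(q[:,1])<20)&(q[:,0]<0)
print('clip b',np.percentile(q[k],[2,50,98],axis=0).round(1))
E
```

```text
---
fuse top edge [37.7 -0.9] mid [44.7 -0.9]
unit end [95.6 -0.9] lip [array([52.3, -0.9]), array([49.1, -0.9]), array([44.2, -0.9]), array([40.5, -0.9])] post [69.  -0.9]
fuse [[-45.5 -18.1 109.5]
 [-15.7   1.5 131. ]
 [ 34.5  19.6 134.9]]
clip b [[-50.4 -12.5  53.7]
 [-47.2  -0.5  72.8]
 [-34.3  12.7  96.5]]
```

Call:
apply_moves --slide '[[0.005,0.015,0],[0,0,0.08],[0,0,0.08],[0,0,0.04],[0,0,0],[0,0,0]]' --turn '[[0,0,0],[0,0,0],[0,0,0],[0,0,0],[0,0,0],[0,0,0]]' --jaw '[1,1,1,1,1,1]'

```text
time_s: 7.65
tcp_pos: [0.5964, -0.1792, 0.1075]
eef_rot: [180.0, -0.0, -72.1]
contact_force: [0.6, -0.6, 0.1]
gripper_width: 0.0234
```

```bash
python3 - <<'E'
from h import *
c=cap('wrist','w5'); s=r.get_state(); print(s['tcp_pos'],s['eef_rot'],s['contact_force'])
E
sed -i "s/load('w4')/load('w5')/; s/T=np.array.*zt=.1286/T=r.get_state()['tcp_pos'][:2]; zt=r.get_state()['tcp_pos'][2]/" m.py; python3 m.py | cut -c1-700
python3 - <<'E'
from h import *
c=load('w5'); cv2.imwrite('pics/w5c.png',cv2.resize(c['pixels'][80:240,250:390],None,fx=4,fy=3.7,interpolation=0))
E
```

```text
[ 0.59634078 -0.17907857  0.1075783 ] [ 1.79996503e+02 -6.85223445e-03 -7.21273914e+01] [ 1.26198807 -0.65072902 -0.88144563]
188 0.11087829618309379 291.5 343.5 [36.45 -0.8 ] w 24.200000000000003
194 0.11087829618309379 291.5 343.5 [33.6  -0.85] w 24.3
200 0.11087829618309379 291.5 343.5 [30.7  -0.85] w 24.5
205 0.11087829618309379 291.5 343.5 [28.2  -0.85] w 24.5
215 0.11087829618309379 292.5 342.5 [23.3 -0.8] w 23.799999999999997
120 0.048 293.5 339.5 [67.85 -0.25] w 29.9
125 0.048 293.5 339.5 [64.55 -0.2 ] w 30.0
130 0.048 293.5 339.5 [61.25 -0.2 ] w 30.0
149 0.097 293.5 339.5 [53.3  -0.35] w 22.9
152 0.097 294.5 339.5 [51.8 -0.6] w 22.4
unit 100 250.5 382.5 [83.55 -0.15]
unit 110 250.5 383.5 [76.1 -0.5]
unit 150 251.5 382.5 [46.15 -0.5 ]
[(82, [36, 33, 33]), (83, [35, 34, 35]), (84, [254, 255, 255]), (85, [253, 254, 254]), (86, [248, 248, 248]), (87, [247, 247, 247]), (88, [247, 247, 247]), (89, [247, 247, 247]), (90, [248, 249, 249]), (91, [248, 255, 255])]
[(144, [137, 131, 128]), (145, [137, 131, 130]), (146, [137, 133, 130]), (147, [132, 128, 125]), (148, [118, 117, 113]), (149, [119, 116, 112]), (150, [117, 116, 112]), (151, [113, 111, 108]), (152, [128, 125, 122]), (153, [206, 202, 194]), (154, [244, 243, 239]), (155, [239, 237, 233]), (156, [215, 213, 205]), (157, [202, 198, 190]), (158, [203, 198, 192]), (159, [176, 173, 168]), (160, [120, 119, 115]), (161, [131, 129, 126]), (162, [133, 132, 128]), (163, [138, 135, 131]), (164, [139, 135, 132]), (165, [130, 128, 125]), (166, [113, 113, 108]), (167, [105, 106, 101]), (168, [164, 159, 156]), (169, [165, 162, 157]), (170, [162, 160, 154]), (171, [160, 157, 153]), (172, [163, 160, 156]), (17
---
fuse top edge [37.8 -1.1] mid [44.8 -1.1]
unit end [93.2 -1.2] lip [array([54.2, -1.1]), array([51.4, -1.1]), array([47. , -1.1]), array([43.6, -1.1])] post [68.9 -1.2]
```

View pics/w5c.png

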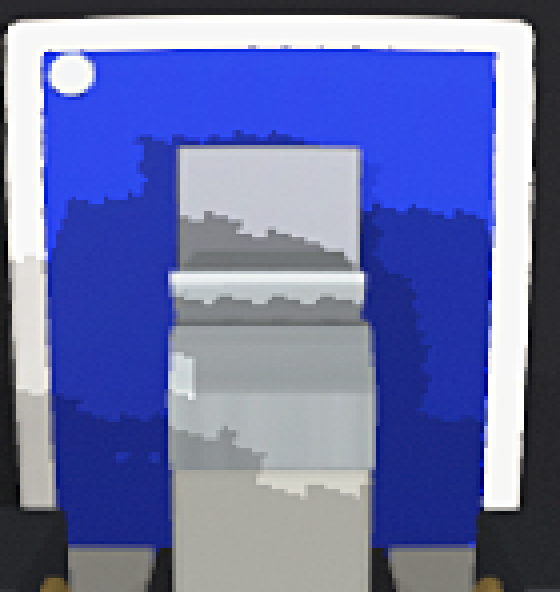

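The holder and fuse are now aligned to about 0.5 mm in both directions, by the unit's end, the post and the fuse end. I'll press down in small steps.

Call:
apply_moves --slide '[[0,-0.004,0.015],[0,0,0.015],[0,0,0.01],[0,0,0]]' --turn '[[0,0,0],[0,0,0],[0,0,0],[0,0,0]]' --jaw '[1,1,1,1]'

```text
time_s: 8.1
tcp_pos: [0.5973, -0.1789, 0.1043]
eef_rot: [-179.9, -0.0, -72.1]
contact_force: [0.7, -1.9, 3.8]
gripper_width: 0.0236
```

Call:
apply_moves --slide '[[0,0,0.01],[0,0,0.01],[0,0,0]]' --turn '[[0,0,0],[0,0,0],[0,0,0]]' --jaw '[1,1,1]'

```text
time_s: 8.4
tcp_pos: [0.5976, -0.1789, 0.1027]
eef_rot: [-179.9, -0.1, -72.1]
contact_force: [0.4, -1.4, 6.8]
gripper_width: 0.0239
```

Call:
apply_moves --slide '[[0.004,0,0.01],[0,0,0.01],[0,0,0]]' --turn '[[0,0,0],[0,0,0],[0,0,0]]' --jaw '[1,1,1]'

```text
time_s: 8.7
tcp_pos: [0.5981, -0.1793, 0.1012]
eef_rot: [-179.8, -0.1, -72.1]
contact_force: [0.0, -1.1, 9.4]
gripper_width: 0.0235
```

Call:
apply_moves --slide '[[0,0,0.01],[0,0,0.01],[0,0,0]]' --turn '[[0,0,0],[0,0,0],[0,0,0]]' --jaw '[1,1,1]'

```text
time_s: 9.0
tcp_pos: [0.5978, -0.179, 0.0985]
eef_rot: [-179.9, -0.0, -72.1]
contact_force: [1.1, -0.5, 1.6]
gripper_width: 0.0235
```

Call:
apply_moves --slide '[[0,0,0.01],[0,0,0.01],[0,0,0]]' --turn '[[0,0,0],[0,0,0],[0,0,0]]' --jaw '[1,1,1]'

```text
time_s: 9.3
tcp_pos: [0.5966, -0.1791, 0.0951]
eef_rot: [180.0, 0.0, -72.1]
contact_force: [2.3, -1.2, 1.9]
gripper_width: 0.0234
```

Call:
apply_moves --slide '[[0,0,0.01],[0,0,0.01],[0,0,0]]' --turn '[[0,0,0],[0,0,0],[0,0,0]]' --jaw '[1,1,1]'

```text
time_s: 9.6
tcp_pos: [0.5964, -0.1792, 0.0931]
eef_rot: [180.0, 0.0, -72.1]
contact_force: [1.2, -1.8, -0.5]
gripper_width: 0.0237
```

Call:
apply_moves --slide '[[0.004,0,0.01],[0,0,0.01],[0,0,0]]' --turn '[[0,0,0],[0,0,0],[0,0,0]]' --jaw '[1,1,1]'

```text
time_s: 9.9
tcp_pos: [0.5959, -0.1794, 0.0903]
eef_rot: [179.9, 0.1, -72.2]
contact_force: [1.2, -0.6, -6.4]
gripper_width: 0.0236
```

Call:
apply_moves --slide '[[0,0,0.01],[0,0,0.01],[0,0,0]]' --turn '[[0,0,0],[0,0,0],[0,0,0]]' --jaw '[1,1,1]'

```text
time_s: 10.2
tcp_pos: [0.5963, -0.1795, 0.0889]
eef_rot: [179.9, 0.0, -72.1]
contact_force: [0.4, -0.9, -7.1]
gripper_width: 0.0236
```

The force is now pulling the fuse down, so it is past the rollers. I'll keep feeling for the seat.

Call:
apply_moves --slide '[[0,0,0.01],[0,0,0]]' --turn '[[0,0,0],[0,0,0]]' --jaw '[1,1]'

```text
time_s: 10.4
tcp_pos: [0.5966, -0.1795, 0.0883]
eef_rot: [180.0, 0.0, -72.1]
contact_force: [0.6, -0.7, -5.5]
gripper_width: 0.0235
```

Call:
apply_moves --slide '[[0,0,0.01],[0,0,0]]' --turn '[[0,0,0],[0,0,0]]' --jaw '[1,1]'

```text
time_s: 10.6
tcp_pos: [0.5969, -0.1795, 0.0876]
eef_rot: [-180.0, -0.0, -72.1]
contact_force: [0.1, -0.5, -5.4]
gripper_width: 0.0238
```

Call:
apply_moves --slide '[[0,0,0.008],[0,0,0]]' --turn '[[0,0,0],[0,0,0]]' --jaw '[1,1]'

```text
time_s: 10.8
tcp_pos: [0.5971, -0.1795, 0.0873]
eef_rot: [-180.0, -0.0, -72.1]
contact_force: [-0.5, -0.1, -0.2]
gripper_width: 0.0234
```

Call:
apply_moves --slide '[[0,0,0.008],[0,0,0]]' --turn '[[0,0,0],[0,0,0]]' --jaw '[1,1]'

```text
time_s: 11.0
tcp_pos: [0.5971, -0.1796, 0.0872]
eef_rot: [-180.0, -0.0, -72.1]
contact_force: [-4.2, 1.5, 5.4]
gripper_width: 0.0235
```

Home is felt: z stopped at 0.0872 while the force went from -5 to +5 N. I'll let go and back off upwards.

Call:
apply_moves --slide '[[0,0,0],[0,0,0],[0,0,0],[0,0,0],[0,0,0]]' --turn '[[0,0,0],[0,0,0],[0,0,0],[0,0,0],[0,0,0]]' --jaw '[0.65,0.5,0.4,0.4,0.4]' --newtons 20

```text
time_s: 11.5
tcp_pos: [0.5969, -0.1796, 0.0859]
eef_rot: [-180.0, -0.0, -72.1]
contact_force: [-0.2, 0.5, 0.3]
gripper_width: 0.0516
```

Run:
```python
from h import *
c=cap('wrist','w6');s=cap('side','s6'); print(r.get_state()['contact_force'],r.get_state()['tcp_pos'])
a=cv2.resize(c['pixels'][80:240,250:390],None,fx=3,fy=3,interpolation=0);b=cv2.resize(s['pixels'][60:175,270:365],None,fx=4,fy=4.175,interpolation=2)
cv2.imwrite('pics/p6.png',np.hstack([a,b[:480]]))
```

```text
[ 0.22336802 -0.66561942  0.40592584] [ 0.59688206 -0.17959846  0.08588402]
```

View pics/p6.png

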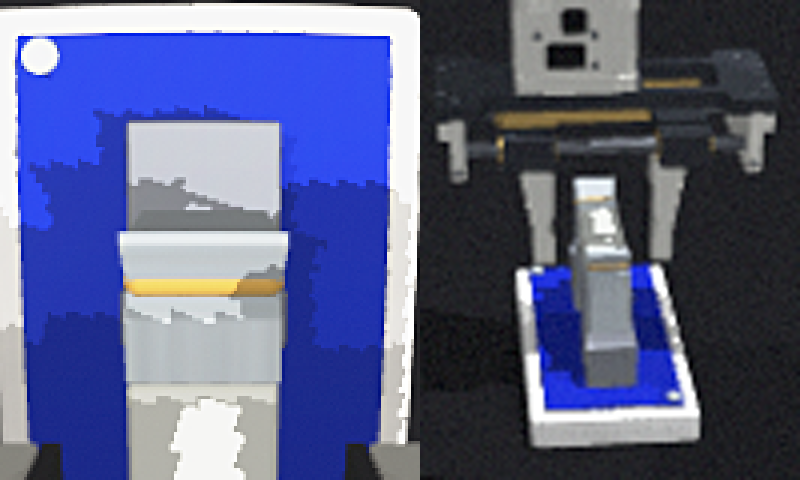

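The fuse lies between both clips with the rollers over its caps, and the fingers are clear. I'll retreat straight up and check that it's level.

Call:
apply_moves --slide '[[0,0,-0.1],[0,0,-0.3],[0,0,-0.4],[0,0,-0.4],[0,0,-0.2],[0,0,0],[0,0,0]]' --turn '[[0,0,0],[0,0,0],[0,0,0],[0,0,0],[0,0,0],[0,0,0],[0,0,0]]' --jaw '[0.4,0.4,0.4,0.4,0.4,0.4,0.4]'

```text
time_s: 12.3
tcp_pos: [0.5969, -0.1795, 0.2269]
eef_rot: [-179.9, -0.0, -72.1]
contact_force: [-0.2, -0.6, -0.9]
gripper_width: 0.0525
```

Run:
```python
from h import *
c=cap('wrist','w7');s=cap('side','s7'); print(r.get_state()['tcp_pos'],r.get_state()['contact_force'])
a=cv2.resize(c['pixels'][80:240,250:390],None,fx=3,fy=3,interpolation=0);b=cv2.resize(s['pixels'][60:175,270:365],None,fx=4,fy=4.175,interpolation=2)
cv2.imwrite('pics/p7.png',np.hstack([a,b[:480]]))
t=np.radians(-72.1); ex=np.array([np.cos(t),np.sin(t)]); ey=np.array([-ex[1],ex[0]]); C=np.array([.5969,-.1788])
P=[]
for v in range(85,165):
    for u in range(295,340):
        if s['depth'][v,u]>0: P.append(dep(s,u,v))
P=np.array(P)
q=np.c_[(P[:,:2]-C)@ex,(P[:,:2]-C)@ey,P[:,2]]*1000
for lo in range(-35,35,10):
    k=(q[:,0]>=lo)&(q[:,0]<lo+10)&(abs(q[:,1])<9)&(q[:,2]>75)
    print('side',lo,k.sum(),np.percentile(q[k,2],[25,50,75]).round(1) if k.sum() else '')
# wrist depth (fisheye): depth along optical axis
P=[]
for v in range(90,240):
    for u in range(285,350):
        d=c['depth'][v,u]
        if d>0:
            o,dr=ray(c,u,v,True)
            x=(u-c['cx'])/c['fx'];y=(v-c['cy'])/c['fy']; P.append(o+dr*d/np.cos(np.hypot(x,y)))
if P:
    P=np.array(P); q=np.c_[(P[:,:2]-C)@ex,(P[:,:2]-C)@ey,P[:,2]]*1000
    for lo in range(-40,60,10):
        k=(q[:,0]>=lo)&(q[:,0]<lo+10)&(abs(q[:,1])<9)&(q[:,2]>60)
        print('wrist',lo,k.sum(),np.percentile(q[k,2],[25,50,75]).round(1) if k.sum() else '')
```

```text
[ 0.59622466 -0.17945553  0.22515456] [-0.23014058 -0.09378117 -0.02957628]
side -35 14 [89.9 90.5 90.8]
side -25 16 [90.2 90.3 90.7]
side -15 13 [90.  90.5 90.8]
side -5 11 [90.  90.4 90.8]
side 5 14 [89.8 90.3 90.4]
side 15 13 [90.  90.3 90.6]
side 25 9 [89.9 90.1 90.6]
wrist -40 168 [90.4 91.1 91.5]
wrist -30 190 [90.5 91.1 91.6]
wrist -20 191 [90.7 91.1 91.6]
wrist -10 201 [90.6 91.  91.6]
wrist 0 215 [90.7 91.  91.5]
wrist 10 208 [90.6 91.  91.5]
wrist 20 213 [90.6 91.  91.6]
wrist 30 224 [90.5 90.9 91.5]
wrist 40 210 [89.5 90.8 94.8]
wrist 50 69 [98.3 99.1 99.6]
```

View pics/p7.png

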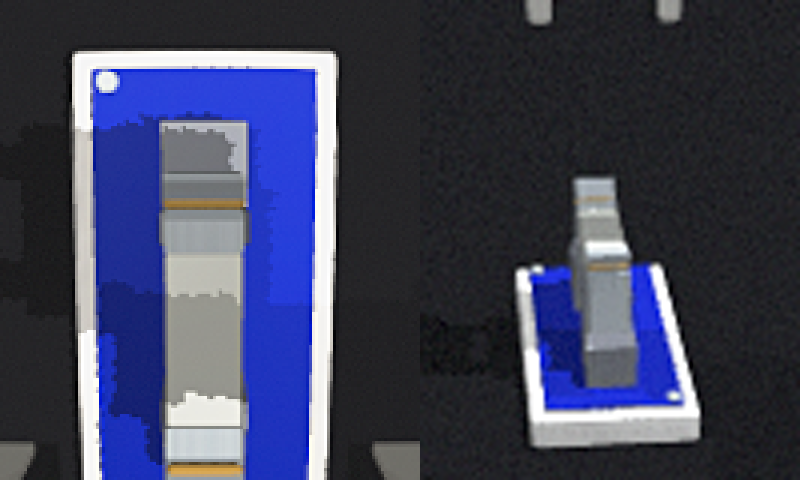

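Level: the top is at 90–91 mm all along. The lip at about 99 mm puts the seat at 66 mm, so a fully home top should be at 90 mm. Handing in.

```bash
python3 -c "
from plant import r
print(r.close_job(), r.get_state()['time_s'])"
```

```text
the job is handed in; nothing more can be done
the job is handed in; nothing more can be done
```

The long fuse-link is in the holder, past both clips and level on its seat, and the job is handed in at about 12.4 s. I let go of the fuse and raised the gripper well clear. No verdict was reported.

- **Pressing in:** The highest push I read was 9.4 N as the clips spread. The force then turned to about −7 N as they pulled the fuse down. I stopped when it met the seat and the reading rose to +5 N, with the tool no longer moving down. These are readings at the end of each short move, so a brief peak in between could have been missed.
- **Last checks:** Two cameras put the fuse top at 90.1–90.5 mm (side) and 90.8–91.1 mm (wrist) along its length, so it is level. The clip lips measured about 99 mm, which puts the seat at 66 mm and a fully seated top at 90 mm.
- **Disagreements:** Before pressing, the top and wrist cameras differed by 1–2 mm on where the holder was lengthwise. I lined up using close wrist views and the sideways force instead. The tool height at contact pointed to a seat about 1.5 mm higher than the camera estimate, within the calibration error.

I did not touch the short fuse, bottle, screwdriver, meter or purple look-alikes.

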